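# Take the charged battery pack off the bench charger

### The job

Swing the charger's steel hold-down latch closed until it rests fully home in its keeper, so that the charger is held down, then squeeze the battery pack's two side catches together and lift the pack up out of the charger by them. Finish while still holding the pack by its catches, upright and still, about 10 cm above where it sat, with the latch still closed. Leave the other things on the bench where they are.

Things in the scene. Friction and masses are not known exactly. Their poses are not given: they have to be found in the camera images.
- charger: grey battery charger, 118 x 96 mm, rim 46 mm above the bench, on a plywood board 210 x 200 x 12 mm, all fixed to the bench. Origin on the bench surface under the board, z up. The charger is centred 30 mm to -x of it (x -89 to 29, y -48 to 48 mm). Latch and keeper stand on the board at the charger's +x side
- pack: black battery pack standing loose in the charger, block 90 x 50 x 85 mm (x, y, z), about 0.46 kg. Origin: centre of its underside, 24 mm above the bench when seated (top then 109 mm above the bench); axes then parallel to the charger's. On each long side (+y, -y) is a grey ribbed catch button. The lowest 22 mm stand inside the charger; it lifts straight out once both catches are pressed in
- pack_grip (a point): point of the pack midway between its two catch buttons at their mid height, 57 mm above its underside, 81 mm above the bench when seated; the pack's axes: catches face +y and -y. Buttons 24 mm wide (x), 24 mm tall, 7 mm proud of the side: 64 mm over both at rest, 52 mm with both fully pressed
- seat_grip (a point): point fixed to the charger where pack_grip is while the pack is seated; axes those of the charger
- catch_left (a joint): how far the pack's +y catch is pressed in, m: 0 at rest, 0.006 fully in. Unpressed, its hook holds the pack down under the charger's rim (it rattles by 2 mm); it comes free from about 0.0035. Spring: 2 N at first, 6 N fully in
- catch_right (a joint): the same for the pack's -y catch
- latch (a joint): angle of the latch, rad: 0 closed (hard stop, the bar in its keeper, pointing along the charger's -y from the pivot), positive open, up to 1.5: it swings level, counter-clockwise seen from above, away from the charger. It stays where it is left; about 1 N at the knob moves it
- latch_knob (a point): the latch's upright round steel knob, 14 mm diameter, 90 mm from the pivot at the end of the flat bar (14 mm wide, its top 42 mm above the bench). Point on the knob's axis, 70 mm above the bench; the knob's top is 85 mm above the bench
- latch_pivot (a point): point on the latch's upright pivot axis, 70 mm above the bench (its hardware ends 49 mm above it); fixed at x = 75, y = 50 mm of the charger. The keeper, a steel channel on the charger's foot, open to +x, is at x 58 to 88, y -10 to 10 mm of the charger, its top 48 mm above the bench
- glue: bystander: bottle, 60 mm diameter, 150 mm tall, upright; origin at the centre of its underside
- wax: bystander: can, 72 mm diameter, 70 mm tall, upright; origin at the centre of its underside
- driver: bystander: screwdriver lying on the bench, about 200 mm long along its x axis
- spare: bystander: a larger battery pack lying on the bench, 120 x 75 x 63 mm, no catches; origin at the centre of its underside
Not all that is in view belongs to the job. Leave any brown or pink look-alike of the pack alone.

How it is judged:
By the outcome, as a careful person would: the job done as asked, in the order asked, and still so for the second after the job is handed in, while the arm keeps its last pose, push and grip.
It also fails if it takes over 54 s, if anything falls off the work surface, if the arm or the gripper's body presses on something with over 40 N, if the wrist force passes 120 N, or if a joint passes its speed limit or range.

### The arm

A 6-joint arm with a two-finger parallel gripper is mounted at the origin on the work surface. World frame = base frame: x ahead of the robot, y to its left, z up, the work surface at z = 0. Lengths are in m, angles in rad, forces in N, time in s.
With the tool pointing down it reaches from about 0.225 to 0.875 m from the base axis. Payload 3.4 kg.
Tool frame: the origin (TCP) lies between the finger pads; the fingertips stand 11 mm ahead of it and the grasp point (between the pads) lies 8 mm behind it; z points along the fingers, y is the line along which they close (so a half turn about z gives the same grasp; the last joint's range is limited). The gripper opens to 85 mm and grips with 20 to 120 N. Pads are 22 mm wide; open, the fingers measure 114 mm over their backs; the gripper's body (76 mm by 85 mm) begins 54 mm behind the grasp point. The pads swing forward as they close: fully open they stand 13 mm farther back than shut.
Start: joints at [-1.327, 0.276, 1.505, -0, 1.361, -0.121], TCP at [0.205, -0.537, 0.242] pointing down, gripper open.
Joint ranges: [-2.89, 2.89], [-0.75, 2.08], [0.22, 2.7], [-1.18, 4.32], [0.11, 2.71], [-2.7, 2.7]. Speed limits (rad/s): [2.57, 2.57, 3.14, 3.14, 3.14, 3.14].

### API

Orientations are given as a unit quaternion [w, x, y, z].
In Python, from rig import sensors, eyes, manip gives the robot as it stands.
- The arm moves only by the tool drive_tool, never from a script. Its argument "deltas" is a list of rows, each an object with "linear": the shift along the world's x, y, z in mm, a list of three; "twist": the turn about the world's z in degrees; "claw": the opening, from 0 (shut) to 1 (fully open). In form: [{"linear": [tx, ty, tz], "twist": twist, "claw": claw}, ...]. A call has 1 to 12 rows; each row is the pose to reach, as a shift and turn from the pose commanded when the call began; what a row does not reach only later rows make up. A row lasts 1/12 s, in which the tool goes at most 41.7 mm and 7.16 degrees, less where a joint would pass 70% of its speed; a pose out of reach is approached as far as the arm can. A call with a gripper value outside its range is refused whole. The fingers move at their own pace and stop on an object; "squeeze" is the grip in N (left out, the last holds). Time passes only in rows, so rows that repeat a pose let the fingers close. It gives the time, the measured TCP pose, the force, the opening and the grip force at its end, in the units of the state.
- sensors.get_state(): the state, without advancing time (a new reading comes with each control period).
- eyes.get_image(name): name is "side" or "top" or "wrist"; returns the picture (384x512x3 uint8, red, green, blue); there is no depth.
- eyes.camera_model(name): a dict with "intrinsics" (3x3 intrinsics, pixels), "R" (3x3) and "t" (3): a world point X has camera coordinates R X + t. Camera axes: x right, y down, z forward; pixel columns grow to the right and rows downward; lengths in m; the calibration is good to about 2 mm. A picture is of the moment at which its call begins: read the wrist's pose just before it. camera_model takes no time and is no camera call; for the wrist camera it gives the pose at the moment of the call.
- manip.sign_off(): hands the job in; it is judged then, once.
The state is a dict: "clock": time; "qpos": joint angles; "qd": joint speeds; "effort": joint torques, N m; "position": TCP position; "ee_rot": TCP orientation; "contact_force": force on the tool from outside, world axes, zero at the start; "moment": the same for the moment, N m; "width": finger opening in m; "gripper_force": force on a finger pad.
Only numpy, scipy, OpenCV 4.12 (cv2) and the standard library are available. Lean on these libraries where they do the work, as an engineer would, in place of code of your own. Each camera call takes 0.05 s, during which the arm holds its last target. There are 200 camera calls.

## Working session

There is one attempt and no reset: what is moved stays moved. The work goes in short steps, Python scripts to look and compute and a tool call to move; the robot and the scene stay as the last step left them, time stands still between calls to the robot, and variables do not carry over. Pictures are saved under pics/ and viewed, at most 10 in all, crops included, and the job is handed in when it is done.

Besides the shell and the picture viewer there is one more tool, called by a JSON object that holds its "fn" and its "kwargs", one argument or row to a line. drive_tool: Moves the arm, as the interface text tells. Its arguments: {"type":"object","properties":{"deltas":{"type":"array","items":{"type":"object","properties":{"linear":{"type":"array","items":{"type":"number"}},"twist":{"type":"number"},"claw":{"type":"number"}}}},"squeeze":{"type":"number"}},"required":["deltas"]}

```bash
mkdir -p pics; cat > h.py <<'E'
import numpy as np, cv2
from rig import sensors, eyes, manip
def snap(n,f):
    im=eyes.get_image(n); cv2.imwrite('pics/'+f,im[:,:,::-1]); return im
def ray(n,uv,z,cm=None):
    c=cm or eyes.camera_model(n); R=np.array(c['R']);t=np.array(c['t']);K=np.array(c['intrinsics'])
    d=R.T@np.linalg.solve(K,[uv[0],uv[1],1]); o=-R.T@t
    return o+d*(z-o[2])/d[2]
def proj(n,X,cm=None):
    c=cm or eyes.camera_model(n); p=np.array(c['intrinsics'])@(np.array(c['R'])@X+np.array(c['t'])); return p[:2]/p[2]
E
python3 - <<'E'
from h import *
a=snap('top','top0.png'); b=snap('side','side0.png')
for n in('top','side'):
    c=eyes.camera_model(n); R=np.array(c['R']); print(n,-R.T@np.array(c['t']),R.round(2).tolist(),c['intrinsics'])
print(sensors.get_state())
E
```

```text
top [ 0.44417613 -0.00569088  0.94378213] [[0.01, -1.0, 0.02], [-1.0, -0.01, -0.1], [0.1, -0.02, -1.0]] [[347.84995737   0.         259.16579952]
 [  0.         347.84995737 189.09998291]
 [  0.           0.           1.        ]]
side [0.19603488 0.94976404 0.66101069] [[-0.94, -0.34, 0.02], [-0.18, 0.47, -0.86], [0.29, -0.82, -0.5]] [[375.71612644   0.         248.06803468]
 [  0.         375.71612644 188.56374189]
 [  0.           0.           1.        ]]
{'clock': 0.1, 'qpos': array([-1.32701537e+00,  2.76529008e-01,  1.50601959e+00, -9.02025951e-06,
        1.36071528e+00, -1.20978887e-01]), 'qd': array([ 0.00078594, -0.00152334, -0.00343328, -0.00015133,  0.00112527,
       -0.00109853]), 'effort': array([ 4.91747323e-04, -4.17698658e+01, -2.46404135e+01, -1.87820169e-04,
        5.74293867e-03,  1.15566684e-05]), 'position': array([ 0.2050072 , -0.53671479,  0.24152257]), 'ee_rot': array([-8.33764824e-04,  9.83414316e-01,  1.81371400e-01, -5.56769640e-05]), 'contact_force': array([-0.63646039,  0.11880132,  0.32633699]), 'moment': array([ 0.04345029, -0.01088799,  0.06190445]), 'gripper_force': 0.0, 'width': 0.08545501305045089}
```

View pics/top0.png

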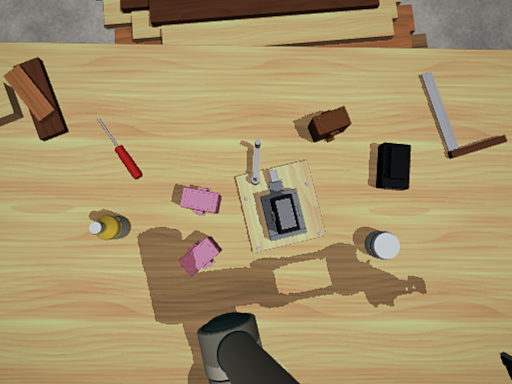

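View pics/side0.png

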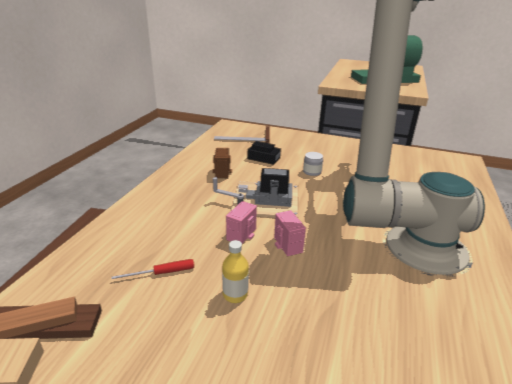

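The top view shows the charger board with corners near (235,177), (305,160), (325,232) and (254,250). The pack stands in it at (285,213), the latch pivot is at (255,181) and the knob at (258,144).

Pack candidates in the top view:
- Black block at (285,213): stands in the charger, so it is the pack.
- Black block at (394,166): the spare.
- Pink blocks at (201,200) and (200,256), brown block at (330,124): look-alikes.

I'll confirm with one enlarged crop.

```bash
python3 - <<'E'
from h import *
a=cv2.imread('pics/top0.png')
cv2.imwrite('pics/crop.png',cv2.resize(a[130:260,225:335],None,fx=4.6,fy=4.6,interpolation=cv2.INTER_CUBIC))
E
```

```text
(no output)
```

View pics/crop.png

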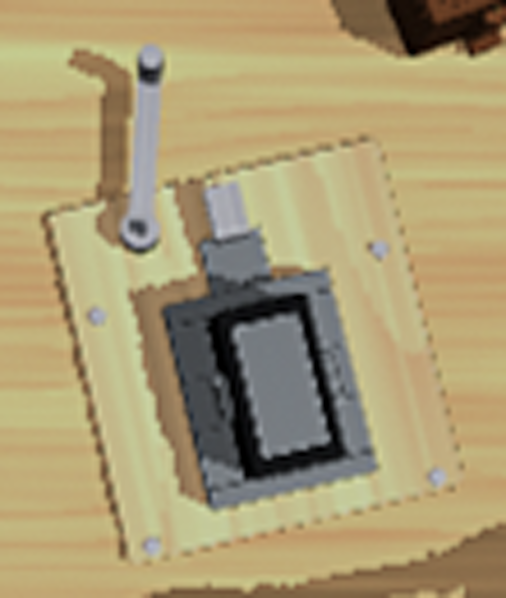

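The crop confirms it: the black pack with its grey top is in the charger at crop (280,385). The latch is open, with the knob at (150,57) and the pivot at (138,230). The keeper is at (228,210).

```bash
cat > m.py <<'E'
from h import *
g=lambda u,v:(u/4.6+225-.4,v/4.6+130-.4)
bc=np.array([ray('top',g(*p),.012)[:2] for p in [(47,212),(375,140),(463,490),(127,562)]])
O=bc.mean(0)
vx=(bc[0]+bc[1]-bc[2]-bc[3])/2; vy=(bc[0]+bc[3]-bc[1]-bc[2])/2
print('O',O,np.linalg.norm(vx),np.linalg.norm(vy),np.degrees([np.arctan2(vx[1],vx[0]),np.arctan2(-vy[0],vy[1])]))
pc=np.array([ray('top',g(*p),.109)[:2] for p in [(208,322),(303,295),(343,450),(247,480)]])
px=(pc[0]+pc[1]-pc[2]-pc[3])/2;py=(pc[0]+pc[3]-pc[1]-pc[2])/2
print('pack',pc.mean(0),np.linalg.norm(px),np.linalg.norm(py),np.degrees([np.arctan2(px[1],px[0]),np.arctan2(-py[0],py[1])]))
th=np.mean([np.arctan2(vx[1],vx[0]),np.arctan2(-vy[0],vy[1])]);R=np.array([[np.cos(th),-np.sin(th)],[np.sin(th),np.cos(th)]])
W=lambda x,y:O+R@[x,y]
print('seat',W(-.03,0),'pivot',W(.075,.05))
k=ray('top',g(150,54),.085)[:2];p=ray('top',g(138,230),.049)[:2]
print('knob',k,'pivmeas',p,np.linalg.norm(k-p)); d=R.T@(k-W(.075,.05)); print('latch angle',np.degrees(np.arctan2(d[0],-d[1])))
for a in (90,75,60,45,30,15,0): print(a,W(.075+.09*np.sin(np.radians(a)),.05-.09*np.cos(np.radians(a))).round(4))
E
python3 m.py
```

```text
O [ 0.49275493 -0.07557389] 0.20960077930726834 0.19854342204894027 [13.60824778 12.67144053]
pack [ 0.46832948 -0.0798112 ] 0.08383374259472826 0.0521152604850165 [14.24088866 16.95894594]
seat [ 0.46354039 -0.08239374] pivot [ 0.55442486 -0.00983334]
knob [ 0.64985589 -0.01337995] pivmeas [ 0.55739261 -0.00772334] 0.09263614691012029
latch angle 74.73178839130117
90 [0.6421 0.0106]
75 [ 0.6444 -0.0128]
60 [ 0.6406 -0.0359]
45 [ 0.6309 -0.0573]
30 [ 0.616  -0.0755]
15 [ 0.5969 -0.0892]
0 [ 0.5749 -0.0975]
```

{"fn": "drive_tool", "kwargs": {
  "deltas": [
    {"linear": [345,487,60],"twist": 67,"claw": 1},
    {"linear": [345,487,60],"twist": 67,"claw": 1},
    {"linear": [345,487,60],"twist": 67,"claw": 1},
    {"linear": [345,487,60],"twist": 67,"claw": 1},
    {"linear": [345,487,60],"twist": 67,"claw": 1},
    {"linear": [345,487,60],"twist": 67,"claw": 1},
    {"linear": [345,487,60],"twist": 67,"claw": 1},
    {"linear": [345,487,60],"twist": 67,"claw": 1},
    {"linear": [345,487,60],"twist": 67,"claw": 1},
    {"linear": [345,487,60],"twist": 67,"claw": 1},
    {"linear": [345,487,60],"twist": 67,"claw": 1},
    {"linear": [345,487,60],"twist": 67,"claw": 1}
  ]
}}

```text
clock: 1.1
position: [0.4932, -0.1292, 0.2924]
ee_rot: [-0.0, 0.72, 0.694, -0.0]
contact_force: [1.3, -1.3, 0.6]
width: 0.0853
gripper_force: 0.0
```

```bash
python3 - <<'E'
from h import *
s=sensors.get_state(); print(s['position'],s['qpos'],s['qd'].round(2),s['clock'])
c=eyes.camera_model('wrist'); a=snap('wrist','w1.png'); np.save('w1.npy',c)
R=np.array(c['R']); print(-R.T@np.array(c['t']),R.round(2).tolist())
E
```

```text
[ 0.49324007 -0.12918791  0.29235151] [-3.92614546e-01  1.51799902e-01  1.54638094e+00 -1.19677974e-04
  1.44368960e+00 -3.56172617e-01] [ 0.98  0.23 -0.4  -0.01  0.16  0.97] 1.1
[ 0.49593281 -0.05066644  0.42177846] [[1.0, -0.04, -0.0], [-0.03, -0.95, 0.3], [-0.01, -0.3, -0.95]]
```

View pics/w1.png

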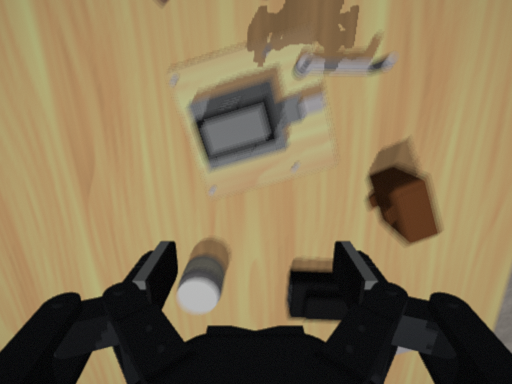

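The picture is blurred by motion. It shows the pack at (235,130), the pivot at (305,66), the knob at (390,62) and the brown look-alike at (405,200). I'll settle and retake it.

{"fn": "drive_tool", "kwargs": {
  "deltas": [
    {"linear": [0,0,0],"twist": 0,"claw": 0},
    {"linear": [0,0,0],"twist": 0,"claw": 0},
    {"linear": [0,0,0],"twist": 0,"claw": 0}
  ],
  "squeeze": 40
}}

```text
clock: 1.4
position: [0.4919, -0.1319, 0.2918]
ee_rot: [-0.0, 0.72, 0.694, -0.001]
contact_force: [-0.0, -1.0, -1.3]
width: 0.0516
gripper_force: 0.0
```

```bash
python3 - <<'E'
from h import *
s=sensors.get_state(); print(s['position'],s['qd'].round(3),s['clock'])
c=eyes.camera_model('wrist'); a=snap('wrist','w2.png'); np.save('w2.npy',c)
cv2.imwrite('pics/w2c.png',cv2.resize(cv2.imread('pics/w2.png')[0:210,140:420],None,fx=2.8,fy=2.8,interpolation=cv2.INTER_CUBIC))
E
```

```text
[ 0.49192836 -0.13191049  0.29183888] [-0.023 -0.005  0.002  0.004 -0.003  0.004] 1.4
```

View pics/w2c.png

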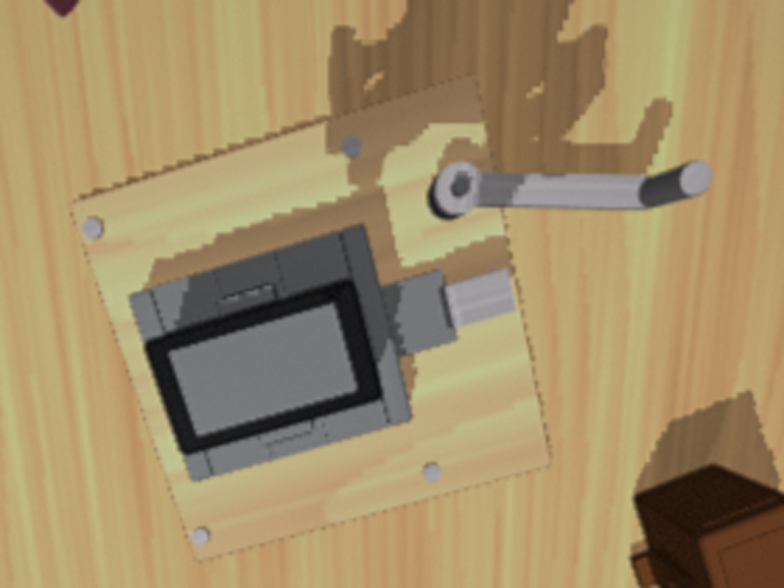

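The sharp crop shows:
- Board corners: (475,75), (550,462), (200,560), (72,200).
- Pack top corners: (352,282), (382,398), (188,453), (147,343).
- Knob top at (693,180) and pivot at (460,187).

```bash
cat > m2.py <<'E'
from h import *
C=np.load('w2.npy',allow_pickle=True).item()
g=lambda u,v:(u/2.8+140-.3,v/2.8-.3)
r=lambda p,z:ray('wrist',g(*p),z,C)[:2]
def frame(P,z):
    q=np.array([r(p,z) for p in P]);vx=(q[0]+q[1]-q[2]-q[3])/2;vy=(q[0]+q[3]-q[1]-q[2])/2
    print(q.mean(0).round(4),np.linalg.norm(vx).round(4),np.linalg.norm(vy).round(4),np.degrees([np.arctan2(vx[1],vx[0]),np.arctan2(-vy[0],vy[1])]).round(2))
    return q.mean(0),np.mean([np.arctan2(vx[1],vx[0]),np.arctan2(-vy[0],vy[1])])
O,th=frame([(475,75),(550,462),(200,560),(72,200)],.012)
pk,_=frame([(352,282),(382,398),(188,453),(147,343)],.109)
R=np.array([[np.cos(th),-np.sin(th)],[np.sin(th),np.cos(th)]]);W=lambda x,y:O+R@[x,y]
print('seat',W(-.03,0),'pivot',W(.075,.05),'pivmeas',r((460,187),.049),'knob',r((693,180),.085))
d=R.T@(r((693,180),.085)-W(.075,.05));A=np.degrees(np.arctan2(d[0],-d[1]));print('angle',A,np.linalg.norm(d))
s=sensors.get_state()['position'][:2]; th=np.degrees(th)
for a,b in [(A,.045),(A,.018),(60,.018),(45,.018),(30,.018),(15,.018),(0,.018)]:
    x=np.radians(a); print(round(a),(1e3*(W(.075+.09*np.sin(x)+b*np.cos(x),.05-.09*np.cos(x)+b*np.sin(x)))).round(1),'yaw',round(th+a,1))
E
python3 m2.py
```

```text
[ 0.4941 -0.0737] 0.2049 0.1966 [13.8  13.79]
[ 0.4705 -0.0805] 0.0848 0.047 [13.71 14.58]
seat [ 0.4649331  -0.08086446] pivot [ 0.5549822  -0.00726991] pivmeas [ 0.55802488 -0.00768044] knob [ 0.64656549 -0.01297164]
angle 72.64271940469754 0.0917606057184027
73 [647.6  32.1] yaw 86.4
73 [645.9   5.1] yaw 86.4
60 [646.4 -15.1] yaw 73.8
45 [641.3 -38.5] yaw 58.8
30 [630.3 -59.8] yaw 43.8
15 [614.1 -77.5] yaw 28.8
0 [593.9 -90.4] yaw 13.8
```

{"fn": "drive_tool", "kwargs": {
  "deltas": [
    {"linear": [40,42,0],"twist": 0,"claw": 0},
    {"linear": [80,84,0],"twist": 0,"claw": 0},
    {"linear": [118,125,0],"twist": 0,"claw": 0},
    {"linear": [156,168,0],"twist": -1,"claw": 0},
    {"linear": [156,168,0],"twist": -1,"claw": 0},
    {"linear": [156,168,-40],"twist": -1,"claw": 0},
    {"linear": [156,168,-80],"twist": -1,"claw": 0},
    {"linear": [156,168,-120],"twist": -1,"claw": 0},
    {"linear": [156,168,-160],"twist": -1,"claw": 0},
    {"linear": [156,168,-200],"twist": -1,"claw": 0},
    {"linear": [156,168,-222],"twist": -1,"claw": 0},
    {"linear": [156,168,-222],"twist": -1,"claw": 0}
  ]
}}

```text
clock: 2.45
position: [0.6439, 0.0347, 0.0641]
ee_rot: [-0.005, 0.727, 0.687, -0.005]
contact_force: [-1.1, 0.0, -0.5]
width: -0.0002
gripper_force: 0.0
```

{"fn": "drive_tool", "kwargs": {
  "deltas": [
    {"linear": [-1,-10,0],"twist": 0,"claw": 0},
    {"linear": [-1,-20,1],"twist": 0,"claw": 0},
    {"linear": [-1,-30,1],"twist": 0,"claw": 0},
    {"linear": [-1,-38,1],"twist": -5,"claw": 0},
    {"linear": [-1,-45,1],"twist": -9,"claw": 0},
    {"linear": [-2,-51,1],"twist": -13,"claw": 0},
    {"linear": [-3,-59,1],"twist": -18,"claw": 0},
    {"linear": [-5,-67,1],"twist": -23,"claw": 0},
    {"linear": [-7,-75,1],"twist": -28,"claw": 0},
    {"linear": [-10,-82,1],"twist": -33,"claw": 0},
    {"linear": [-14,-89,1],"twist": -38,"claw": 0},
    {"linear": [-18,-96,1],"twist": -43,"claw": 0}
  ]
}}

```text
clock: 3.45
position: [0.6322, -0.0611, 0.0742]
ee_rot: [0.001, 0.929, 0.371, 0.002]
contact_force: [0.6, 0.4, 0.6]
width: -0.0
gripper_force: 0.4
```

```bash
python3 - <<'E'
from h import *
s=sensors.get_state(); print(s['position'],s['contact_force'],s['ee_rot'])
a=snap('top','t2.png'); cv2.imwrite('pics/t2c.png',cv2.resize(cv2.imread('pics/t2.png')[130:260,205:335],None,fx=4.6,fy=4.6,interpolation=cv2.INTER_CUBIC))
E
```

```text
[ 0.63223764 -0.0611185   0.07417397] [0.64877451 0.43634634 0.63399373] [0.0014346  0.92853536 0.37123385 0.00233584]
```

View pics/t2c.png

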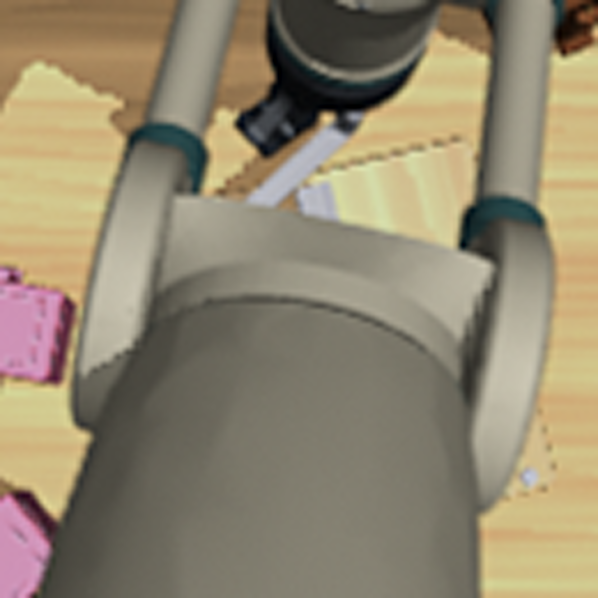

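The latch is following: the bar is now at about 35°, with the knob at crop (350,122). Continuing to the stop.

{"fn": "drive_tool", "kwargs": {
  "deltas": [
    {"linear": [-3,-3,0],"twist": -3,"claw": 0},
    {"linear": [-7,-7,0],"twist": -6,"claw": 0},
    {"linear": [-11,-11,0],"twist": -10,"claw": 0},
    {"linear": [-15,-14,0],"twist": -14,"claw": 0},
    {"linear": [-19,-17,0],"twist": -17,"claw": 0},
    {"linear": [-22,-20,0],"twist": -20,"claw": 0},
    {"linear": [-26,-22,0],"twist": -23,"claw": 0},
    {"linear": [-29,-24,0],"twist": -26,"claw": 0},
    {"linear": [-32,-26,0],"twist": -29,"claw": 0},
    {"linear": [-34,-27,0],"twist": -30,"claw": 0},
    {"linear": [-36,-28,0],"twist": -30,"claw": 0},
    {"linear": [-36,-28,0],"twist": -30,"claw": 0}
  ]
}}

```text
clock: 4.5
position: [0.5975, -0.0878, 0.0734]
ee_rot: [0.001, 0.993, 0.121, 0.004]
contact_force: [4.3, 0.8, 3.2]
width: 0.0001
gripper_force: 2.1
```

{"fn": "drive_tool", "kwargs": {
  "deltas": [
    {"linear": [-1,0,0],"twist": 0,"claw": 0},
    {"linear": [-2,-0.5,0],"twist": 0,"claw": 0},
    {"linear": [-3,-0.7,0],"twist": 0,"claw": 0},
    {"linear": [-3,-0.7,0],"twist": 0,"claw": 0}
  ]
}}

```text
clock: 4.83
position: [0.5973, -0.0879, 0.0735]
ee_rot: [0.001, 0.993, 0.121, 0.006]
contact_force: [9.3, 4.2, 1.5]
width: -0.0002
gripper_force: 4.9
```

{"fn": "drive_tool", "kwargs": {
  "deltas": [
    {"linear": [-2,-0.5,0],"twist": 0,"claw": 0},
    {"linear": [-4,-1,0],"twist": 0,"claw": 0},
    {"linear": [-4,-1,0],"twist": 0,"claw": 0}
  ]
}}

```text
clock: 5.08
position: [0.597, -0.088, 0.0738]
ee_rot: [0.001, 0.993, 0.121, 0.01]
contact_force: [16.9, 7.5, -4.3]
width: -0.0001
gripper_force: 8.9
```

{"fn": "drive_tool", "kwargs": {
  "deltas": [
    {"linear": [10,2,0],"twist": 0,"claw": 0},
    {"linear": [22,5,0],"twist": 0,"claw": 0},
    {"linear": [22,5,40],"twist": 0,"claw": 0},
    {"linear": [22,5,80],"twist": 0,"claw": 1},
    {"linear": [22,5,120],"twist": 0,"claw": 1},
    {"linear": [0,3,145],"twist": 0,"claw": 1},
    {"linear": [-40,5,145],"twist": 0,"claw": 1},
    {"linear": [-80,7,145],"twist": 0,"claw": 1},
    {"linear": [-120,7,145],"twist": 0,"claw": 1},
    {"linear": [-150,7,145],"twist": 0,"claw": 1},
    {"linear": [-150,7,145],"twist": 0,"claw": 1},
    {"linear": [-150,7,145],"twist": 0,"claw": 1}
  ]
}}

```text
clock: 6.08
position: [0.4357, -0.0819, 0.2168]
ee_rot: [0.0, 0.993, 0.121, -0.0]
contact_force: [1.0, -0.5, 0.4]
width: 0.0854
gripper_force: 0.0
```

```bash
python3 - <<'E'
from h import *
s=sensors.get_state(); print(s['position'],s['qd'].round(3),s['clock'],s['width'],2*np.degrees(np.arctan2(s['ee_rot'][2],s['ee_rot'][1])))
c=eyes.camera_model('wrist'); a=snap('wrist','w3.png'); np.save('w3.npy',c)
E
```

```text
[ 0.43568809 -0.08194843  0.21681845] [ 0.01   0.042 -0.063  0.009 -0.028  0.007] 6.0833 0.08535678221176626 13.917609120047166
```

View pics/w3.png

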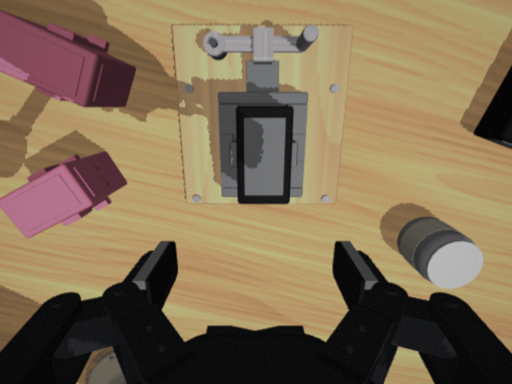

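The latch bar lies through the keeper at (263,43), with the pivot at (213,44) and the knob top at (309,34). The pack top spans (237,107) to (290,203).

```bash
python3 - <<'E'
from h import *
C=np.load('w3.npy',allow_pickle=True).item()
r=lambda p,z:ray('wrist',p,z,C)[:2]
def frame(P,z):
    q=np.array([r(p,z) for p in P]);vx=(q[0]+q[1]-q[2]-q[3])/2;vy=(q[0]+q[3]-q[1]-q[2])/2
    print(q.mean(0).round(4),np.linalg.norm(vx).round(4),np.linalg.norm(vy).round(4),np.degrees([np.arctan2(vx[1],vx[0]),np.arctan2(-vy[0],vy[1])]).round(2))
    return q.mean(0),np.mean([np.arctan2(vx[1],vx[0]),np.arctan2(-vy[0],vy[1])])
O,th=frame([(173,24.5),(352,24.5),(336.5,203.5),(186,203.5)],.012)
frame([(237,107),(293,107),(288.5,203),(238.5,203)],.109)
R=np.array([[np.cos(th),-np.sin(th)],[np.sin(th),np.cos(th)]])
print('seat',O+R@[-.03,0],'piv',O+R@[.075,.05],r((213,44),.049)); k=r((310,34),.085);d=R.T@(k-(O+R@[.075,.05]));print(k,d,np.degrees(np.arctan2(d[0],-d[1])))
E
```

```text
[ 0.4942 -0.0751] 0.2075 0.1971 [14.   13.96]
[ 0.4703 -0.0809] 0.086 0.047 [13.68 13.96]
seat [ 0.46503928 -0.08236074] piv [ 0.55484787 -0.00847287] [ 0.55741307 -0.00814405]
[ 0.57940873 -0.09405844] [ 0.00315473 -0.08898412] 2.03044230273608
```

The latch is home: about 0.4° about the measured pivot, with the hard stop felt. Next is the pack grip at (0.469, -0.081), with the TCP at z of about 0.071.

{"fn": "drive_tool", "kwargs": {
  "deltas": [
    {"linear": [17,0,0],"twist": 0,"claw": 1},
    {"linear": [33,1,0],"twist": 0,"claw": 1},
    {"linear": [33,1,-20],"twist": 0,"claw": 1},
    {"linear": [33,1,-45],"twist": 0,"claw": 1},
    {"linear": [33,1,-70],"twist": 0,"claw": 1},
    {"linear": [33,1,-90],"twist": 0,"claw": 1},
    {"linear": [33,1,-110],"twist": 0,"claw": 1},
    {"linear": [33,1,-125],"twist": 0,"claw": 1},
    {"linear": [33,1,-137],"twist": 0,"claw": 1},
    {"linear": [33,1,-146],"twist": 0,"claw": 1},
    {"linear": [33,1,-146],"twist": 0,"claw": 1},
    {"linear": [33,1,-146],"twist": 0,"claw": 1}
  ]
}}

```text
clock: 7.13
position: [0.4714, -0.0811, 0.0699]
ee_rot: [-0.0, 0.993, 0.121, -0.0]
contact_force: [0.3, -0.8, -0.1]
width: 0.0856
gripper_force: 0.0
```

{"fn": "drive_tool", "kwargs": {
  "deltas": [
    {"linear": [-2,0,0],"twist": 0,"claw": 0},
    {"linear": [-2,0,0],"twist": 0,"claw": 0},
    {"linear": [-2,0,0],"twist": 0,"claw": 0},
    {"linear": [-2,0,0],"twist": 0,"claw": 0},
    {"linear": [-2,0,0],"twist": 0,"claw": 0},
    {"linear": [-2,0,0],"twist": 0,"claw": 0},
    {"linear": [-2,0,0],"twist": 0,"claw": 0}
  ],
  "squeeze": 40
}}

```text
clock: 7.72
position: [0.47, -0.0817, 0.072]
ee_rot: [0.001, 0.993, 0.121, 0.002]
contact_force: [-0.8, -1.4, 6.2]
width: 0.0495
gripper_force: 42.5
```

{"fn": "drive_tool", "kwargs": {
  "deltas": [
    {"linear": [0,0,1],"twist": 0,"claw": 0},
    {"linear": [0,0,3],"twist": 0,"claw": 0},
    {"linear": [0,0,5],"twist": 0,"claw": 0},
    {"linear": [0,0,6],"twist": 0,"claw": 0},
    {"linear": [0,0,6],"twist": 0,"claw": 0}
  ]
}}

```text
clock: 8.13
position: [0.4686, -0.0808, 0.0764]
ee_rot: [-0.0, 0.993, 0.121, -0.0]
contact_force: [-0.4, -0.2, -3.5]
width: 0.0495
gripper_force: 42.1
```

```bash
python3 - <<'E'
from h import *
a=snap('wrist','w4.png'); b=snap('side','s4.png')
i=cv2.resize(cv2.imread('pics/w4.png')[200:384,90:420],(660,368)); j=cv2.resize(cv2.imread('pics/s4.png')[130:230,190:340],(345,230),interpolation=cv2.INTER_CUBIC)
o=np.zeros((598,660,3),np.uint8);o[:368]=i;o[368:,:345]=j;cv2.imwrite('pics/v4.png',o)
E
```

```text
(no output)
```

View pics/v4.png

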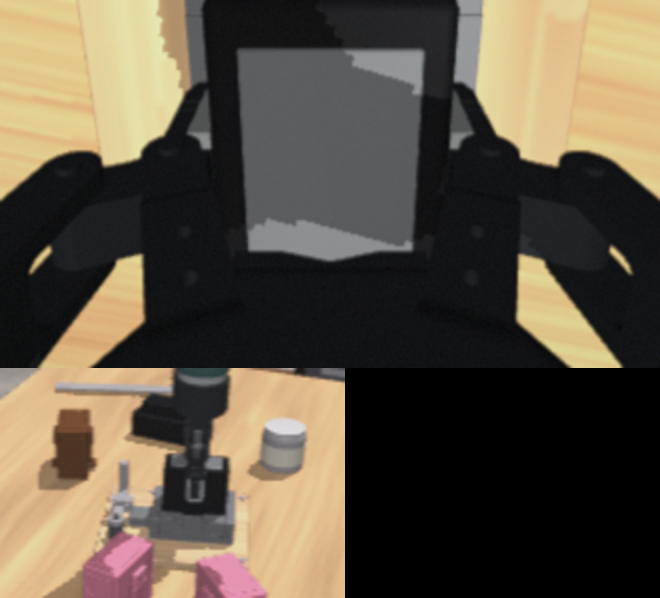

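The wrist part shows the fingers on both sides of the pack at its catches. The side part shows a finger on the button at (195,490), with the latch still in place. The downward load of 3.5 N is close to the pack's weight and there is no hook drag, so I'll lift on gently.

{"fn": "drive_tool", "kwargs": {
  "deltas": [
    {"linear": [0,0,4],"twist": 0,"claw": 0},
    {"linear": [0,0,9],"twist": 0,"claw": 0},
    {"linear": [0,0,15],"twist": 0,"claw": 0},
    {"linear": [0,0,22],"twist": 0,"claw": 0},
    {"linear": [0,0,30],"twist": 0,"claw": 0},
    {"linear": [0,0,38],"twist": 0,"claw": 0}
  ]
}}

```text
clock: 8.73
position: [0.4688, -0.081, 0.1154]
ee_rot: [0.0, 0.993, 0.121, 0.0]
contact_force: [0.4, -0.3, -3.4]
width: 0.0495
gripper_force: 42.3
```

{"fn": "drive_tool", "kwargs": {
  "deltas": [
    {"linear": [0,0,10],"twist": 0,"claw": 0},
    {"linear": [0,0,22],"twist": 0,"claw": 0},
    {"linear": [0,0,34],"twist": 0,"claw": 0},
    {"linear": [0,0,45],"twist": 0,"claw": 0},
    {"linear": [0,0,52],"twist": 0,"claw": 0},
    {"linear": [0,0,56],"twist": 0,"claw": 0},
    {"linear": [0,0,56],"twist": 0,"claw": 0},
    {"linear": [0,0,56],"twist": 0,"claw": 0},
    {"linear": [0,0,56],"twist": 0,"claw": 0},
    {"linear": [0,0,56],"twist": 0,"claw": 0}
  ]
}}

```text
clock: 9.57
position: [0.4682, -0.0808, 0.1696]
ee_rot: [-0.0, 0.993, 0.121, -0.001]
contact_force: [-0.7, 0.3, -3.5]
width: 0.0498
gripper_force: 42.3
```

```bash
python3 - <<'E'
from h import *
b=snap('side','s5.png'); t=snap('top','t5.png')
j=cv2.resize(cv2.imread('pics/s5.png')[100:230,180:340],(640,520),interpolation=cv2.INTER_CUBIC)
cv2.imwrite('pics/v5.png',j)
s=sensors.get_state(); print(s['position'],s['contact_force'],s['width'],abs(s['qd']).max())
E
```

```text
[ 0.46838944 -0.08084055  0.16976558] [ 0.36585037  0.41922196 -3.259984  ] 0.04960144672658942 0.003638579346173491
```

View pics/v5.png

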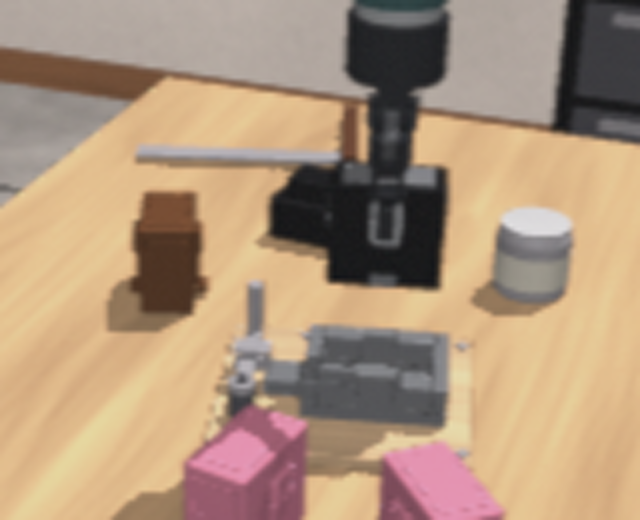

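The pack hangs upright in the gripper at (387,230), clear of the empty charger at (375,375). The latch is still closed at (250,350).

```bash
python3 -c "
from rig import manip; print(manip.sign_off())"
```

```text
the job is handed in; nothing more can be done
None
```

I closed the latch fully home in its keeper, then lifted the pack out by its two catches; the job is handed in with the pack held upright and still about 10 cm above its seat and the latch still closed.

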